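Clamp the adjuster and hold its D-bore knob pressed home

TASK

The loose adjuster block has to be tested on the bench by its push spindle. First turn the vise's crank clockwise until the sliding jaw grips the block firmly against the fixed jaw; then pick up the orange-barred knob, turn it so that the flat in its bore matches the flat of the block's brass D-shaft, push it fully down onto the shaft and go on pressing until the sprung shaft is pushed right in. Finish while still holding the knob pressed down like that: do not let go, leave the block clamped, and leave the oil can, wood offcut, steel collar and spanner where they are.

Things in the scene. Friction and masses are not known exactly. Their poses are not given: they have to be found in the camera images.
- vise: fixed small rack vise, dark bed plate 100 x 270 mm (its x by y), 20 mm thick, with two red blocks. Origin on the table surface, midway along x. The jaws close along its own y axis: the red fixed jaw has its grip face at y = +30 mm (top 60 mm above the table); the white sliding jaw with a steel pad (tops 60 mm) comes from -y. Its red gearbox (64 x 64 mm, top 62 mm) with the crank on top stands at y = -150 mm
- crank (a joint): crank angle in rad, 0 to 2.95, grows as the crank is turned clockwise seen from above, which closes the jaw 10 mm per rad. At 0 the crank arm points along the vise's +x axis. With the block against the fixed jaw the pad touches it at 2.40; from there the pad yields on its springs (40 N per rad at the jaw), so 2.65 to 2.75 is a firm grip. Stiff (0.3 N m): it stays where it is left
- crank_axis (a point): point on the crank's upright axis, 100 mm above the table
- crank_pin (a point): centre (half-way up) of the grip: upright black round pin 15 mm in diameter, standing 44 mm above the crank arm, a sleeve that spins freely on the crank, 50 mm from the crank axis; its point lies 100 mm above the table, pin from 78 to 122 mm. It can be pinched from above and led round the axis without turning the gripper
- pad: steel pad on the sliding jaw, 86 x 8 x 36 mm, the face that touches the block; spring-backed, 4 N per mm, 4.5 mm travel. Its origin moves with the jaw and lies at the vise's origin when the crank is at 0
- block: loose adjuster block, aluminium with a black top, 60 x 50 x 48 mm (its x, y, z), about 0.5 kg, standing loosely on the vise bed between the jaws, its 50 mm width across them. Origin at the centre of its underside, z up. The red mark on its top points along its +x, towards the shaft's flat. The block slides as it is clamped
- shaft_seat (a point): centre of the top of the steel collar at the foot of the upright brass D-shaft, on the block's axis, 61 mm above the block's underside when not pressed; axes as the block's. The shaft stands 18 mm above this point, 16 mm in diameter, with a flat on the +x side 4 mm from the axis, the top 6 mm tapered (1.5 to 2 mm smaller all round at the tip). The shaft does not turn in the block
- shaft (a joint): how far the sprung shaft (with its collar) is pushed down into the block, m, 0 to 0.008; 3 N to start, about 7 N fully in, then a solid stop
- knob_center (a point): centre of the loose knob, half-way up (24 mm above its underside). The knob is about 90 g, 48 mm tall: a black octagonal hub 51 mm in diameter and 20 mm high, and on top of it an orange bar, 46 mm long (its x), 18 mm wide (its y) and 28 mm tall, to be gripped by its two long sides (20 to 48 mm above the underside). A white pointer line on the bar marks its +x end. It stands upright, bore down, z up
- knob_base (a point): centre of the knob's underside, axes as the knob's. The bore opens here: D-shaped, 20 mm deep, 18.4 mm in diameter, its flat on the +x (pointer) side 5.2 mm from the axis, so 1.2 mm clearance all round. Seated, this point lies on shaft_seat with the x axes parallel
- oil_can: bystander: green can, 52 mm in diameter, 110 mm tall, origin under its centre
- offcut: bystander: wood offcut lying flat, 60 x 160 x 22 mm, origin under its centre
- collar: bystander: steel ring lying flat, 52 mm outside diameter, 20 mm high, origin under its centre
- spanner: bystander: spanner lying flat, 170 mm long along its x

How it is judged:
By the outcome, as a careful person would: the job done as asked, in the order asked, and still so for the second after the job is handed in, while the arm keeps its last pose, push and grip.
It also fails if it takes over 50 s, if anything falls off the work surface, if the arm or the gripper's body presses on something with over 40 N, if the wrist force passes 120 N, or if a joint passes its speed limit or range.

ROBOT

A 6-joint arm with a two-finger parallel gripper is mounted at the origin on the work surface. World frame = base frame: x ahead of the robot, y to its left, z up, the work surface at z = 0. Lengths are in mm, angles in rad, forces in N, time in s.
With the tool pointing down it reaches from about 275 to 1000 mm from the base axis. Payload 8.4 kg.
Tool frame: the origin (TCP) lies midway between the tips of the shut fingers; the grasp point (between the pads) lies 19 mm behind it; z points along the fingers, y is the line along which they close (so a half turn about z gives the same grasp; the last joint's range is limited). The gripper opens to 85 mm and grips with 20 to 120 N. Pads are 22 mm wide; open, the fingers measure 114 mm over their backs; the gripper's body (76 mm by 85 mm) begins 54 mm behind the grasp point. The pads swing forward as they close: fully open they stand 13 mm farther back than shut.
Start: joints at [1.106, 0.353, 1.633, -0, 1.155, -0.002], TCP at [279.034, 559.257, 231.281] pointing down, gripper open.
Joint ranges: [-2.63, 2.63], [-0.92, 2.1], [0.06, 2.66], [-1.3, 4.44], [0, 2.69], [-3.02, 3.02]. Speed limits (rad/s): [2.22, 2.22, 2.79, 3.14, 3.14, 3.14].

INTERFACE

Orientations are given as [roll, pitch, yaw] about the fixed x, y, z axes, in that order (R = Rz(yaw) Ry(pitch) Rx(roll)).
In Python, from rig import r gives the robot as it stands.
- The arm moves only by the tool servo_tool, never from a script. Its argument "deltas" is a list of rows, each an object of numbers: "x", "y", "z": the shift along the world's x, y, z in mm; "rx", "ry", "rz": the turn, a rotation vector about the world's x, y, z in rad; "gripper": the gripper's target within -1 to 1 (fully open at 1, half-way at 0, shut at -1). A call has 1 to 10 rows; each row is the pose to reach, as a shift and turn from the pose commanded when the call began; what a row does not reach only later rows make up. A row lasts 1/10 s, in which the tool goes at most 50 mm and 8.59 degrees, less where a joint would pass 70% of its speed; a pose out of reach is approached as far as the arm can. A call with a gripper value outside its range is refused whole. The fingers move at their own pace and stop on an object; "newtons" is the grip in N (left out, the last holds). Time passes only in rows, so rows that repeat a pose let the fingers close. It gives the time, the measured TCP pose, the force, the opening and the grip force at its end, in the units of the state.
- r.sense(): the state, without advancing time (a new reading comes with each control period).
- r.grab_frame(name): name is "side" or "top" or "wrist"; returns the picture (384x512x3 uint8, blue, green, red); there is no depth.
- r.camera_params(name): a dict with "mtx" (3x3 intrinsics, pixels), "eye" and "orientation" of the camera in the world. Camera axes: x right, y down, z forward; pixel columns grow to the right and rows downward; lengths in mm; the calibration is good to about 2 mm. A picture is of the moment at which its call begins: read the wrist's pose just before it. camera_params takes no time and is no camera call; for the wrist camera it gives the pose at the moment of the call.
- r.sign_off(): hands the job in; it is judged then, once.
Trained networks look in the newest picture that a camera, given by its name, has taken for a name from the list of things; names that differ only in an ending like _2 or _b are one class to them, and where a whole thing is asked for, a point or a joint stands for the part that bears it (a point fixed in the world has none). Each returns a list of dicts, best first, with "conf" (0 to 1); they miss things now and then, are a little off and sometimes report something else, mostly with a low value. They report only what shows in the picture. A call takes as long as a camera call.
- r.recognise(name, camera): "box" ([left, top, width, height] in pixels, round what is visible of it).
The state is a dict: "clock": time; "qpos": joint angles; "qvel": joint speeds; "joint_efforts": joint torques, N m; "eef_pos": TCP position; "tcp_rot": TCP orientation; "contact_force": force on the tool from outside, world axes, zero at the start; "wrist_torque": the same for the moment, N m; "opening": opening from 0.0 (shut) to 1.0 (fully open); "grasp_force": force on a finger pad.
Only numpy, scipy, OpenCV 4.12 (cv2) and the standard library are available. Lean on these libraries where they do the work, as an engineer would, in place of code of your own. Each camera call takes 0.05 s, during which the arm holds its last target. There are 200 camera calls.

## Working session

There is one attempt and no reset: what is moved stays moved. The work goes in short steps, Python scripts to look and compute and a tool call to move; the robot and the scene stay as the last step left them, time stands still between calls to the robot, and variables do not carry over. Pictures are saved under pics/ and viewed, at most 10 in all, crops included, and the job is handed in when it is done.

Besides the shell and the picture viewer there is one more tool, called after "Request:" as a command line: name --argument value ..., lists and objects as JSON in quotes. servo_tool: Moves the arm, as the interface text tells. Its arguments: {"type":"object","properties":{"deltas":{"type":"array","items":{"type":"object","properties":{"x":{"type":"number"},"y":{"type":"number"},"z":{"type":"number"},"rx":{"type":"number"},"ry":{"type":"number"},"rz":{"type":"number"},"gripper":{"type":"number"}}}},"newtons":{"type":"number"}},"required":["deltas"]}

```bash
mkdir -p pics
cat > h.py <<'E'
import numpy as np, cv2
from rig import r
from scipy.spatial.transform import Rotation as R
def cam(n):
    p=r.camera_params(n); o=np.array(p["orientation"],float)
    M=o if o.shape==(3,3) else (R.from_euler('xyz',o).as_matrix() if o.size==3 else R.from_quat(o).as_matrix())
    return np.array(p["mtx"]),np.array(p["eye"]),M
def px2w(c,u,v,z):
    K,e,M=c; d=M@np.linalg.inv(K)@np.array([u,v,1.]); return e+d*(z-e[2])/d[2]
def w2px(c,P):
    K,e,M=c; q=K@(M.T@(np.array(P,float)-e)); return q[:2]/q[2]
E
python3 - <<'E'
from h import *
print(r.sense())
for n in("top","side"):
    f=r.grab_frame(n); cv2.imwrite(f"pics/{n}0.png",f)
    print(n,r.camera_params(n))
    c=cam(n)
    for k,z in(("crank_pin",100),("knob_center",34),("shaft_seat",85),("block",60),("vise",20),("oil_can",55)):
        for d in r.recognise(k,n)[:1]:
            b=d["box"]; u,v=b[0]+b[2]/2,b[1]+b[3]/2
            print(k,np.round(b),round(d["conf"],2),px2w(c,u,v,z).round(0))
E
```

```text
{'clock': 0.0, 'qpos': array([ 1.10560910e+00,  3.53630490e-01,  1.63413744e+00, -1.01344285e-05,
        1.15521489e+00, -2.39521670e-03]), 'qvel': array([ 0.00048825,  0.00039956, -0.00135034, -0.00011926, -0.00073361,
       -0.00155541]), 'joint_efforts': array([-3.76557262e-03, -6.05278659e+01, -3.42047095e+01, -5.68002622e-05,
        9.59426514e-03,  8.03983312e-05]), 'eef_pos': array([278.81398213, 558.82493937, 230.57130481]), 'tcp_rot': array([-3.14020248e+00,  5.93635368e-06,  2.67880474e+00]), 'contact_force': array([ 0.61858   , -0.04771333, -0.06461241]), 'wrist_torque': array([-0.03174985, -0.02606738, -0.04474647]), 'grasp_force': 0.0, 'opening': 0.9975902216957916}
top {'mtx': array([[426.99983076,   0.        , 256.22306654],
       [  0.        , 426.99983076, 191.73116649],
       [  0.        ,   0.        ,   1.        ]]), 'eye': array([ 416.53438134,  -25.69496361, 1071.06892399]), 'orientation': array([-2.92535983,  0.00591762, -1.52088526])}
crank_pin [379. 210.  55.  54.] 0.49 [ 542. -355.  100.]
knob_center [140. 254.  23.  21.] 0.78 [452. 233.  34.]
shaft_seat [251. 220.  16.  16.] 0.47 [546. -20.  85.]
block [250. 217.  18.  30.] 0.68 [540. -21.  60.]
vise [223. 208. 113.  56.] 0.97 [538. -70.  20.]
oil_can [ 96. 154.  33.  26.] 0.58 [685. 351.  55.]
side {'mtx': array([[475.3144767 ,   0.        , 255.97316871],
       [  0.        , 475.3144767 , 196.88139065],
       [  0.        ,   0.        ,   1.        ]]), 'eye': array([ -84.718333  , -798.8325359 ,  708.71473982]), 'orientation': array([-2.09458519, -0.00511777, -0.72536731])}
crank_pin [289. 221.   5.  16.] 0.41 [ 581. -177.  100.]
knob_center [140. 196.  26.  22.] 0.86 [446. 216.  34.]
shaft_seat [188. 138.  18.  40.] 0.73 [655. 301.  85.]
block [219. 207.  29.  34.] 0.77 [531. -24.  60.]
vise [201. 204.  99.  81.] 0.55 [544. -75.  20.]
oil_can [185. 141.  18.  35.] 0.56 [679. 356.  55.]
```

Run:
```python
import cv2
f=cv2.imread("pics/top0.png"); cv2.imwrite("pics/a.png",cv2.resize(f[145:295,80:346],None,fx=3,fy=3,interpolation=cv2.INTER_CUBIC))
f=cv2.imread("pics/side0.png"); cv2.imwrite("pics/b.png",cv2.resize(f[130:310,110:330],None,fx=3.3,fy=3.3,interpolation=cv2.INTER_CUBIC))
```

```text
(no output)
```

View pics/a.png

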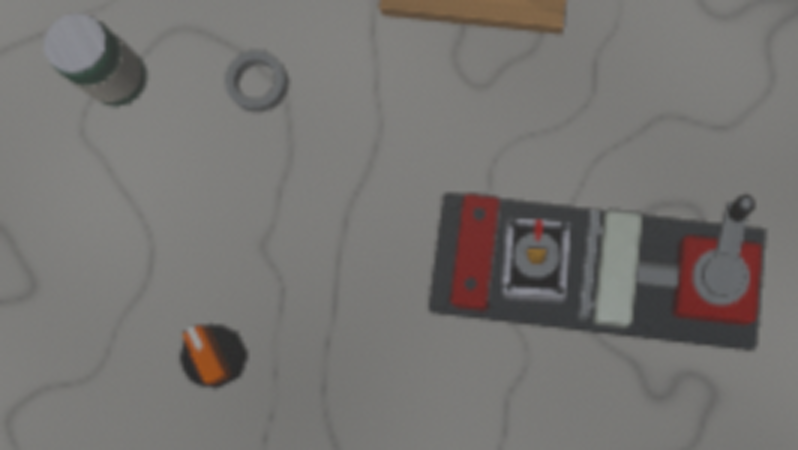

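View pics/b.png

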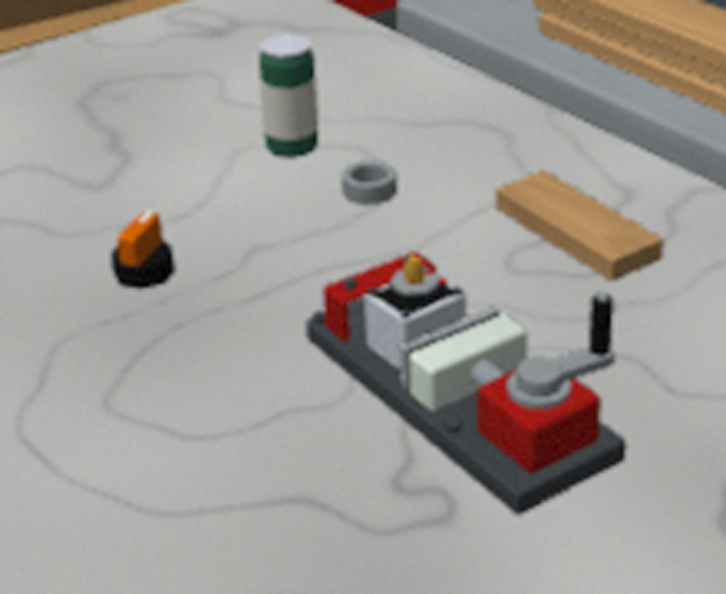

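The top view shows the vise at centre right, with plate corners at crop (445,193), (767,229), (755,349) and (430,311). The pin top is at crop (742,203) and the knob is at about (205,355), its pointer up and to the left. The side view agrees.

Run:
```python
from h import *
c=cam("top"); f=lambda u,v,z:px2w(c,80+u/3,145+v/3,z)
C=[f(*p,20) for p in((445,193),(767,229),(755,349),(430,311))]
for p in C: print(p.round(1))
ctr=sum(C)/4; print("plate",ctr.round(1),np.linalg.norm(C[1]-C[0]),np.linalg.norm(C[2]-C[1]))
d=(C[0]-C[1])+(C[3]-C[2]); yaw=np.arctan2(d[1],d[0])-np.pi/2; print("yaw",yaw)
pin=f(742,203,122); hub=f(722,275,78); print("pin",pin,"hub",hub)
ex=np.array([np.cos(yaw),np.sin(yaw)]); ey=np.array([-ex[1],ex[0]])
w=pin-hub; print("pin rel",w[:2]@ex,w[:2]@ey)
print("shaft",f(537,254,97), "knobtop", f(204,355,58),f(189,332,58),f(215,381,58),"red mark",f(538,228,70))
c=cam("side"); g=lambda u,v,z:px2w(c,110+u/3.3,130+v/3.3,z)
print("side pin",g(602,297,122),"shaft",g(414,258,97),"hub",g(540,370,78))
```

```text
[598.5  59.4  20. ]
[ 581.3 -208.5   20. ]
[ 482.7 -199.8   20. ]
[500.3  65.4  20. ]
plate [540.7 -70.9  20. ] 268.4216152551028 98.97957302565723
yaw -0.0649663146488253
pin [ 584.09898921 -171.8437454   122.        ] hub [ 534.55303174 -163.95591785   78.        ]
pin rel 49.953519546811904 -4.654633128769903
shaft [541.39934084 -20.0557347   97.        ] knobtop [454.36856585 236.44373798  58.        ] [471.54538345 250.08373028  58.        ] [434.8801157  225.79069871  58.        ] red mark [565.4556025  -19.68857724  70.        ]
side pin [ 584.1801132  -174.07547552  122.        ] shaft [544.96857712 -16.92567207  97.        ] hub [ 535.74821316 -164.54281156   78.        ]
```

Request:
servo_tool --deltas '[{"x": 17,"y": -42,"rz": -0.14},{"x": 34,"y": -84,"rz": -0.28},{"x": 51,"y": -126,"rz": -0.42},{"x": 68,"y": -168,"rz": -0.56},{"x": 85,"y": -210,"rz": -0.7},{"x": 102,"y": -252,"rz": -0.84},{"x": 119,"y": -294,"rz": -0.98},{"x": 136,"y": -336,"rz": -1.12},{"x": 153,"y": -378,"rz": -1.26},{"x": 170,"y": -420,"rz": -1.4}]'

```text
invalid input
```

Request:
servo_tool --deltas '[{"x": 15,"y": -40,"gripper": 0.0},{"x": 30,"y": -80,"gripper": 0.0},{"x": 45,"y": -120,"gripper": 0.0},{"x": 60,"y": -160,"gripper": 0.0},{"x": 75,"y": -200,"gripper": 0.0},{"x": 90,"y": -240,"gripper": 0.0},{"x": 100,"y": -260,"gripper": 0.0},{"x": 100,"y": -260,"gripper": 0.0},{"x": 100,"y": -260,"gripper": 0.0}]'

```text
invalid input
```

Request:
servo_tool --deltas '[{"x": 17,"y": -42,"z": 0,"rx": 0,"ry": 0,"rz": -0.14,"gripper": 1},{"x": 34,"y": -84,"z": 0,"rx": 0,"ry": 0,"rz": -0.28,"gripper": 1}]' --newtons 60

```text
clock: 0.9
eef_pos: [313.0, 474.9, 231.0]
tcp_rot: [3.142, 0.0, 2.395]
contact_force: [0.8, -0.2, 0.8]
opening: 1.005
grasp_force: 0.0
```

Request:
servo_tool --deltas '[{"x": 17,"y": -42,"z": 0,"rx": 0,"ry": 0,"rz": -0.14,"gripper": 1},{"x": 34,"y": -84,"z": 0,"rx": 0,"ry": 0,"rz": -0.28,"gripper": 1},{"x": 51,"y": -126,"z": 0,"rx": 0,"ry": 0,"rz": -0.42,"gripper": 1},{"x": 68,"y": -168,"z": 0,"rx": 0,"ry": 0,"rz": -0.56,"gripper": 1},{"x": 85,"y": -210,"z": 0,"rx": 0,"ry": 0,"rz": -0.7,"gripper": 1},{"x": 102,"y": -252,"z": 0,"rx": 0,"ry": 0,"rz": -0.84,"gripper": 1},{"x": 119,"y": -294,"z": 0,"rx": 0,"ry": 0,"rz": -0.98,"gripper": 1},{"x": 136,"y": -336,"z": 0,"rx": 0,"ry": 0,"rz": -1.12,"gripper": 1},{"x": 153,"y": -378,"z": 0,"rx": 0,"ry": 0,"rz": -1.12,"gripper": 1},{"x": 170,"y": -420,"z": 0,"rx": 0,"ry": 0,"rz": -1.12,"gripper": 1}]'

```text
clock: 1.9
eef_pos: [483.6, 53.4, 231.6]
tcp_rot: [3.141, -0.0, 1.278]
contact_force: [0.7, -0.1, -0.6]
opening: 1.001
grasp_force: 0.0
```

Request:
servo_tool --deltas '[{"x": 17,"y": -40,"z": 0,"rx": 0,"ry": 0,"rz": 0,"gripper": 0},{"x": 34,"y": -80,"z": 0,"rx": 0,"ry": 0,"rz": 0,"gripper": 0},{"x": 51,"y": -120,"z": 0,"rx": 0,"ry": 0,"rz": 0,"gripper": 0},{"x": 68,"y": -160,"z": 0,"rx": 0,"ry": 0,"rz": 0,"gripper": 0},{"x": 85,"y": -200,"z": 0,"rx": 0,"ry": 0,"rz": 0,"gripper": 0},{"x": 95,"y": -220,"z": 0,"rx": 0,"ry": 0,"rz": 0,"gripper": 0},{"x": 101,"y": -228,"z": 0,"rx": 0,"ry": 0,"rz": 0,"gripper": 0},{"x": 101,"y": -228,"z": 0,"rx": 0,"ry": 0,"rz": 0,"gripper": 0}]'

```text
clock: 2.7
eef_pos: [584.4, -173.2, 231.1]
tcp_rot: [-3.141, -0.0, 1.278]
contact_force: [0.2, 0.4, 0.1]
opening: 0.496
grasp_force: 0.0
```

Run:
```python
from h import *
s=r.sense(); print(s["clock"],s["eef_pos"],s["tcp_rot"],s["qpos"],s["opening"])
c=cam("wrist"); f=r.grab_frame("wrist"); print(c[1],c[2].round(2))
for k,z in(("crank_pin",100),("shaft_seat",85),("block",68)):
    for d in r.recognise(k,"wrist")[:1]:
        b=d["box"]; print(k,np.round(b),d["conf"],px2w(c,b[0]+b[2]/2,b[1]+b[3]/2,z))
print("expected",w2px(c,[584,-173,122]),w2px(c,[535,-164,78]))
cv2.imwrite("pics/w1.png",f)
```

```text
2.7 [ 584.35479374 -173.2476482   231.06157664] [-3.14147790e+00 -1.77877373e-04  1.27759901e+00] [-2.90782612e-01  3.29365752e-01  1.66806394e+00  1.95685106e-04
  1.14427729e+00  2.33373198e-03] 0.4964590701098759
[607.30828002 -95.61784995 373.42333498] [[ 0.96 -0.27 -0.09]
 [-0.29 -0.91 -0.3 ]
 [ 0.    0.31 -0.95]]
crank_pin [249. 178.  10.  23.] 0.81 [ 584.60853295 -175.50274746  100.        ]
shaft_seat [149.  30.  43.  42.] 0.84 [546.41736526 -21.48460239  85.        ]
block [138.  14.  75.  75.] 0.77 [546.53669712 -19.38207943  68.        ]
expected [253.29119131 194.19216428] [210.55561041 187.13593697]
```

View pics/w1.png

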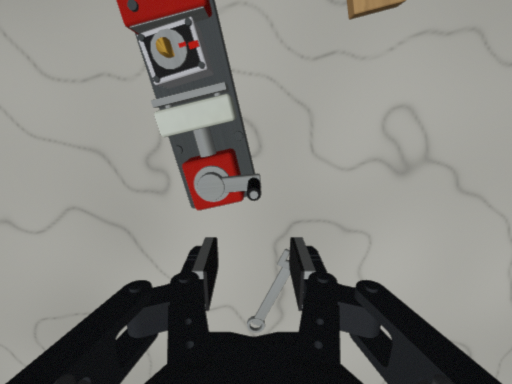

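The wrist view shows the pin top at (254,195), where it was expected, and the hub at (211,184). I'll descend and pinch the pin.

Request:
servo_tool --deltas '[{"x": 0,"y": -1,"z": -45,"rx": 0,"ry": 0,"rz": 0,"gripper": 0},{"x": 0,"y": -1,"z": -90,"rx": 0,"ry": 0,"rz": 0,"gripper": 0},{"x": 0,"y": -1,"z": -125,"rx": 0,"ry": 0,"rz": 0,"gripper": 0},{"x": 0,"y": -1,"z": -143,"rx": 0,"ry": 0,"rz": 0,"gripper": 0},{"x": 0,"y": -1,"z": -143,"rx": 0,"ry": 0,"rz": 0,"gripper": -1},{"x": 0,"y": -1,"z": -143,"rx": 0,"ry": 0,"rz": 0,"gripper": -1},{"x": 0,"y": -1,"z": -143,"rx": 0,"ry": 0,"rz": 0,"gripper": -1},{"x": 0,"y": -1,"z": -143,"rx": 0,"ry": 0,"rz": 0,"gripper": -1},{"x": 0,"y": -1,"z": -143,"rx": 0,"ry": 0,"rz": 0,"gripper": -1}]' --newtons 60

```text
clock: 3.8
eef_pos: [584.4, -173.3, 89.0]
tcp_rot: [3.141, -0.001, 1.279]
contact_force: [1.9, 4.6, -4.6]
opening: 0.157
grasp_force: 58.8
```

Run:
```python
from h import *
s=r.sense(); print(s["eef_pos"],s["contact_force"],s["opening"],s["grasp_force"])
A=np.array([535,-163.5]); p=s["eef_pos"][:2]; w=p-A; print(np.linalg.norm(w),np.arctan2(w[1],w[0]))
a0=np.arctan2(w[1],w[0])
for t in np.arange(0,2.7,.13): 
    q=A+50*np.array([np.cos(a0-t),np.sin(a0-t)]); print(round(t,2),(q-p).round(1))
```

```text
[ 584.43367264 -173.27170766   89.00389548] [ 1.91584756  4.62528189 -4.61415761] 0.15733320052815383 58.76199245452881
50.39021989822689 -0.19515716488481363
0.0 [-0.4  0.1]
0.13 [-2.1 -6.2]
0.26 [ -4.5 -12.2]
0.39 [ -7.8 -17.8]
0.52 [-11.7 -23. ]
0.65 [-16.3 -27.6]
0.78 [-21.4 -31.6]
0.91 [-27.  -34.9]
1.04 [-33.  -37.4]
1.17 [-39.2 -39.2]
1.3 [-45.7 -40.1]
1.43 [-52.2 -40.2]
1.56 [-58.6 -39.4]
1.69 [-64.9 -37.8]
1.82 [-70.9 -35.4]
1.95 [-76.6 -32.2]
2.08 [-81.8 -28.3]
2.21 [-86.5 -23.8]
2.34 [-90.5 -18.7]
2.47 [-93.9 -13.2]
2.6 [-96.5  -7.2]
```

Request:
servo_tool --deltas '[{"x": -2,"y": -6,"z": 0,"rx": 0,"ry": 0,"rz": 0,"gripper": -1},{"x": -4.5,"y": -12,"z": 0,"rx": 0,"ry": 0,"rz": 0,"gripper": -1},{"x": -8,"y": -18,"z": 0,"rx": 0,"ry": 0,"rz": 0,"gripper": -1},{"x": -12,"y": -23,"z": 0,"rx": 0,"ry": 0,"rz": 0,"gripper": -1},{"x": -16.5,"y": -27.5,"z": 0,"rx": 0,"ry": 0,"rz": 0,"gripper": -1},{"x": -21.5,"y": -31.5,"z": 0,"rx": 0,"ry": 0,"rz": 0,"gripper": -1},{"x": -27,"y": -35,"z": 0,"rx": 0,"ry": 0,"rz": 0,"gripper": -1},{"x": -33,"y": -37.5,"z": 0,"rx": 0,"ry": 0,"rz": 0,"gripper": -1},{"x": -39,"y": -39,"z": 0,"rx": 0,"ry": 0,"rz": 0,"gripper": -1},{"x": -45.5,"y": -40,"z": 0,"rx": 0,"ry": 0,"rz": 0,"gripper": -1}]'

```text
clock: 4.8
eef_pos: [539.8, -213.3, 89.0]
tcp_rot: [3.139, -0.001, 1.278]
contact_force: [6.7, 8.3, -8.4]
opening: 0.155
grasp_force: 58.8
```

Request:
servo_tool --deltas '[{"x": -6.5,"y": 0,"z": 0,"rx": 0,"ry": 0,"rz": 0,"gripper": -1},{"x": -13,"y": 0.5,"z": 0,"rx": 0,"ry": 0,"rz": 0,"gripper": -1},{"x": -19.5,"y": 2,"z": 0,"rx": 0,"ry": 0,"rz": 0,"gripper": -1},{"x": -25.5,"y": 4.5,"z": 0,"rx": 0,"ry": 0,"rz": 0,"gripper": -1},{"x": -31,"y": 8,"z": 0,"rx": 0,"ry": 0,"rz": 0,"gripper": -1},{"x": -36.5,"y": 12,"z": 0,"rx": 0,"ry": 0,"rz": 0,"gripper": -1},{"x": -41,"y": 16.5,"z": 0,"rx": 0,"ry": 0,"rz": 0,"gripper": -1},{"x": -45,"y": 21.5,"z": 0,"rx": 0,"ry": 0,"rz": 0,"gripper": -1},{"x": -45,"y": 21.5,"z": 0,"rx": 0,"ry": 0,"rz": 0,"gripper": -1}]'

```text
clock: 5.7
eef_pos: [495.0, -192.8, 89.0]
tcp_rot: [3.138, 0.001, 1.279]
contact_force: [5.8, -0.5, -11.2]
opening: 0.158
grasp_force: 58.7
```

Run:
```python
from h import *
s=r.sense(); print(s["eef_pos"],s["contact_force"])
f=r.grab_frame("top"); cv2.imwrite("pics/c.png",cv2.resize(f[190:280,200:350],None,fx=5,fy=5,interpolation=cv2.INTER_CUBIC))
g=r.grab_frame("side"); cv2.imwrite("pics/d.png",cv2.resize(g[190:300,190:320],None,fx=5,fy=5,interpolation=cv2.INTER_CUBIC))
```

```text
[ 494.98745759 -192.81273161   89.0470592 ] [  5.81727766  -0.48235489 -11.16952412]
```

View pics/c.png

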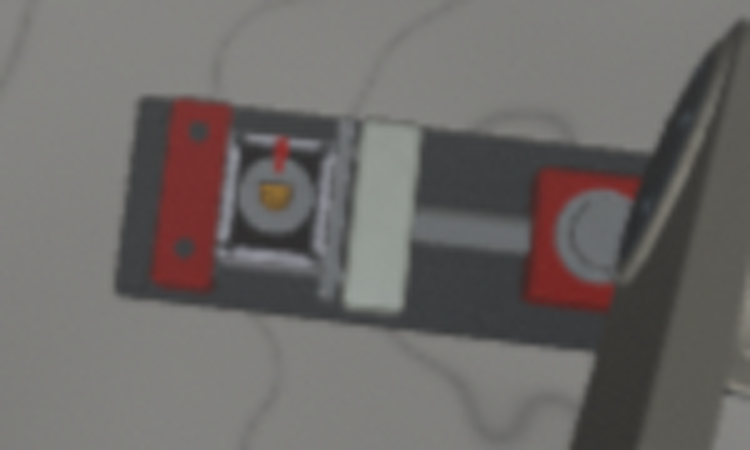

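The top view shows the pad at, or nearly at, the block, which is against the fixed jaw. I'll fit the crank axis from the pin path.

Run:
```python
import numpy as np
from scipy.optimize import least_squares
P=np.array([[584.4,-173.3],[539.8,-213.3],[495.0,-192.8]])
for free in(0,1):
    s=least_squares(lambda v:np.hypot(*(P-v[:2]).T)-(v[2] if free else 50),[535,-163,50]).x
    w=P-s[:2]; a=-np.arctan2(w[:,1],w[:,0]); print(s,a, "crank",a-.065)
    for t in (2.55,2.63,2.7):
        th=-(t+.065); print(t,s[:2]+50*np.array([np.cos(th),np.sin(th)])-P[2])
```

```text
[ 535.42299097 -163.45471777   50.        ] [0.19837464 1.48320909 2.51365861] crank [0.13337464 1.41820909 2.44865861]
2.55 [-2.80323832  4.21575575]
2.63 [-4.67320656  7.75053824]
2.7 [-6.07316387 10.95758022]
[ 535.45572553 -163.59163397   49.89783938] [0.19581381 1.48362258 2.51626452] crank [0.13081381 1.41862258 2.45126452]
2.55 [-2.77050376  4.07883955]
2.63 [-4.640472    7.61362204]
2.7 [-6.04042931 10.82066402]
```

Request:
servo_tool --deltas '[{"x": -2,"y": 3,"z": 0,"rx": 0,"ry": 0,"rz": 0,"gripper": -1},{"x": -3.5,"y": 6,"z": 0,"rx": 0,"ry": 0,"rz": 0,"gripper": -1},{"x": -5,"y": 9,"z": 0,"rx": 0,"ry": 0,"rz": 0,"gripper": -1},{"x": -6,"y": 11,"z": 0,"rx": 0,"ry": 0,"rz": 0,"gripper": -1},{"x": -6,"y": 11,"z": 0,"rx": 0,"ry": 0,"rz": 0,"gripper": -1},{"x": -6,"y": 11,"z": 0,"rx": 0,"ry": 0,"rz": 0,"gripper": -1}]'

```text
clock: 6.4
eef_pos: [489.3, -182.6, 89.1]
tcp_rot: [3.137, 0.001, 1.279]
contact_force: [6.0, -4.3, -12.0]
opening: 0.153
grasp_force: 58.6
```

Run:
```python
from h import *
s=r.sense(); print(s["eef_pos"],s["contact_force"]); w=s["eef_pos"][:2]-[535.43,-163.5]; print(np.hypot(*w),-np.arctan2(w[1],w[0])-.065)
```

```text
[ 489.31980138 -182.63441601   89.08108365] [  5.96034187  -4.34935853 -12.04388869]
49.92270318029358 2.683246847204905
```

Request:
servo_tool --deltas '[{"x": -0.3,"y": 0.7,"z": 0,"rx": 0,"ry": 0,"rz": 0,"gripper": -1},{"x": -0.3,"y": 0.7,"z": 0,"rx": 0,"ry": 0,"rz": 0,"gripper": -1},{"x": -0.3,"y": 0.7,"z": 0,"rx": 0,"ry": 0,"rz": 0,"gripper": 0},{"x": -0.3,"y": 0.7,"z": 0,"rx": 0,"ry": 0,"rz": 0,"gripper": 0},{"x": -0.3,"y": 0.7,"z": 0,"rx": 0,"ry": 0,"rz": 0,"gripper": 0},{"x": -0.3,"y": 0.7,"z": 0,"rx": 0,"ry": 0,"rz": 0,"gripper": 0},{"x": -0.3,"y": 0.7,"z": 30,"rx": 0,"ry": 0,"rz": 0,"gripper": 0},{"x": -0.3,"y": 0.7,"z": 70,"rx": 0,"ry": 0,"rz": 0,"gripper": 0},{"x": -0.3,"y": 0.7,"z": 115,"rx": 0,"ry": 0,"rz": 0,"gripper": 0},{"x": -0.3,"y": 0.7,"z": 150,"rx": 0,"ry": 0,"rz": 0,"gripper": 0}]'

```text
clock: 7.4
eef_pos: [487.5, -180.6, 240.9]
tcp_rot: [3.14, 0.0, 1.279]
contact_force: [0.0, 0.4, -0.3]
opening: 0.497
grasp_force: 0.0
```

Run:
```python
from h import *
c=cam("wrist"); f=r.grab_frame("wrist"); np.save("cw2.npy",np.array(list(c),dtype=object),allow_pickle=True)
cv2.imwrite("pics/w2.png",f)
for k,z in(("crank_pin",100),("shaft_seat",90),("block",68)):
    for d in r.recognise(k,"wrist")[:1]:
        b=d["box"]; print(k,np.round(b),d["conf"],px2w(c,b[0]+b[2]/2,b[1]+b[3]/2,z))
cv2.imwrite("pics/w2b.png",cv2.resize(f[0:200,100:356],None,fx=3,fy=3,interpolation=cv2.INTER_CUBIC))
```

```text
Traceback (most recent call last):
ValueError: could not broadcast input array from shape (3,3) into shape (3,)
```

Run:
```python
from h import *
c=cam("wrist"); f=r.grab_frame("wrist"); np.savez("cw2.npz",K=c[0],e=c[1],M=c[2])
for k,z in(("crank_pin",100),("shaft_seat",90),("block",68)):
    for d in r.recognise(k,"wrist")[:1]:
        b=d["box"]; print(k,np.round(b),d["conf"],px2w(c,b[0]+b[2]/2,b[1]+b[3]/2,z))
cv2.imwrite("pics/w2b.png",cv2.resize(f[0:200,150:406],None,fx=3,fy=3,interpolation=cv2.INTER_CUBIC))
```

```text
crank_pin [245. 175.  12.  22.] 0.74 [ 488.15232665 -182.48461032  100.        ]
shaft_seat [236.   1.  37.  20.] 0.59 [540.94585445 -19.28160677  90.        ]
block [226.   0.  63.  40.] 0.85 [544.13816894 -21.99868603  68.        ]
```

View pics/w2b.png

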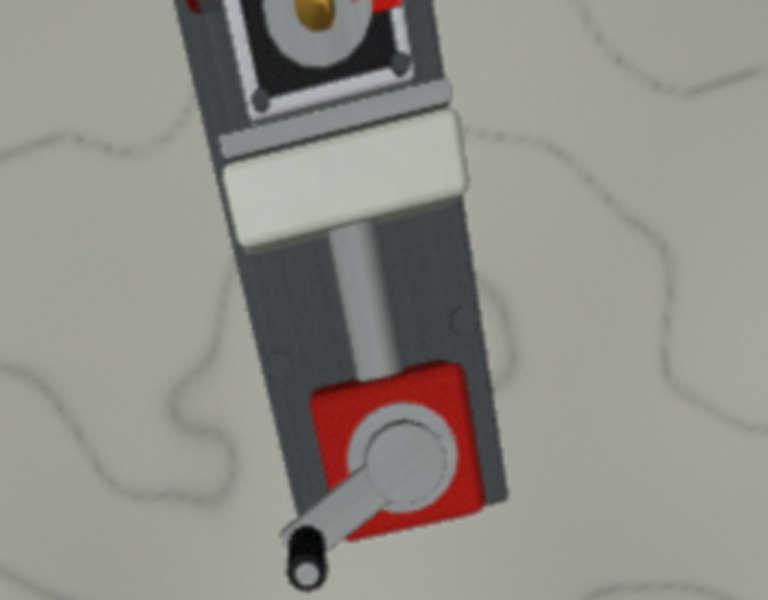

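Request:
servo_tool --deltas '[{"x": -9,"y": 40,"z": 0,"rx": 0,"ry": 0,"rz": -0.08,"gripper": 0},{"x": -18,"y": 85,"z": 0,"rx": 0,"ry": 0,"rz": -0.16,"gripper": 0},{"x": -27,"y": 130,"z": 0,"rx": 0,"ry": 0,"rz": -0.24,"gripper": 0},{"x": -36,"y": 175,"z": 0,"rx": 0,"ry": 0,"rz": -0.32,"gripper": 0},{"x": -46,"y": 220,"z": 0,"rx": 0,"ry": 0,"rz": -0.4,"gripper": 0},{"x": -56,"y": 265,"z": 0,"rx": 0,"ry": 0,"rz": -0.48,"gripper": 0},{"x": -66,"y": 310,"z": 0,"rx": 0,"ry": 0,"rz": -0.56,"gripper": 0},{"x": -75,"y": 350,"z": 0,"rx": 0,"ry": 0,"rz": -0.64,"gripper": 0},{"x": -83,"y": 384,"z": 0,"rx": 0,"ry": 0,"rz": -0.69,"gripper": 0},{"x": -83,"y": 384,"z": 0,"rx": 0,"ry": 0,"rz": -0.69,"gripper": 0}]'

```text
clock: 8.65
eef_pos: [402.5, 206.3, 236.7]
tcp_rot: [-3.14, 0.002, 0.591]
contact_force: [0.8, -0.2, -0.4]
opening: 0.498
grasp_force: 0.0
```

Run:
```python
from h import *
z=np.load("cw2.npz"); c=(z["K"],z["e"],z["M"]); g=lambda u,v,h:px2w(c,150+u/3,v/3,h)
for a,b in(((180,10),(296,500)),((437,40),(507,497))):
    d=g(*a,20)-g(*b,20); print("yaw",np.arctan2(d[1],d[0])-np.pi/2)
d=g(450,95,60)-g(221,147,60); print("pad yaw",np.arctan2(d[1],d[0]))
print("shaft collar",g(316,8,81))
s=r.sense(); print(s["clock"],s["eef_pos"],s["tcp_rot"][2],s["qpos"])
c=cam("wrist"); f=r.grab_frame("wrist"); cv2.imwrite("pics/w3.png",f); np.savez("cw3.npz",K=c[0],e=c[1],M=c[2])
for d in r.recognise("knob_center","wrist")[:1]:
    b=d["box"]; print(np.round(b),d["conf"],px2w(c,b[0]+b[2]/2,b[1]+b[3]/2,24))
x,y,w,h=[int(t) for t in b]; x0,y0=max(0,x-20),max(0,y-20); print(x0,y0)
cv2.imwrite("pics/w3b.png",cv2.resize(f[y0:y+h+20,x0:x+w+20],None,fx=5,fy=5,interpolation=cv2.INTER_CUBIC)[:600,:800])
```

```text
yaw -0.06836205850998267
yaw -0.0665972800479655
pad yaw -0.09211317109046802
shaft collar [544.70427701 -10.33469779  81.        ]
8.65 [402.4823536  206.29785055 236.68204107] 0.590754654872166 [4.69538499e-01 7.47124195e-02 1.97848687e+00 1.17961274e-03
 1.09098668e+00 1.44903595e+00]
[237. 101.  37.  42.] 0.87 [456.68328083 240.0701548   24.        ]
216 81
```

View pics/w3b.png

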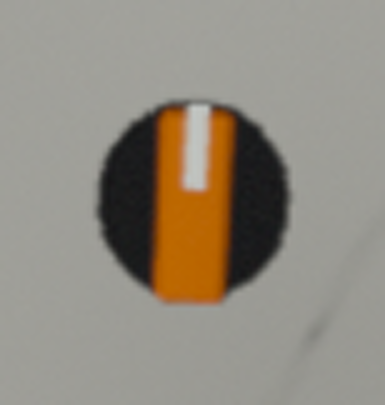

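The knob is seen with its bar upright in the crop and the pointer at the top. I'll compute its axis.

Run:
```python
from h import *
z=np.load("cw3.npz"); c=(z["K"],z["e"],z["M"]); g=lambda u,v,h:px2w(c,216+u/5,81+v/5,h)
a=g(196.5,107,48);b=g(189,300,48); d=a-b; print("yaw",np.arctan2(d[1],d[0]),np.linalg.norm(d),"ctr",(a+b)/2)
for p,q in(((157,115),(153,295)),((236,115),(226,295))):
    d=g(*p,48)-g(*q,48); print(np.arctan2(d[1],d[0]))
```

```text
yaw 0.5518191429155934 44.738009853479014 ctr [456.77090347 241.7479361   48.        ]
0.5601000395207968
0.5436304952856105
```

Request:
servo_tool --deltas '[{"x": 27,"y": 17,"z": 0,"rx": 0,"ry": 0,"rz": -0.04,"gripper": 0},{"x": 54,"y": 34.5,"z": -30,"rx": 0,"ry": 0,"rz": -0.04,"gripper": 0},{"x": 54,"y": 34.5,"z": -75,"rx": 0,"ry": 0,"rz": -0.04,"gripper": 0},{"x": 54,"y": 34.5,"z": -120,"rx": 0,"ry": 0,"rz": -0.04,"gripper": 0},{"x": 54,"y": 34.5,"z": -160,"rx": 0,"ry": 0,"rz": -0.04,"gripper": 0},{"x": 54,"y": 34.5,"z": -190,"rx": 0,"ry": 0,"rz": -0.04,"gripper": 0},{"x": 54,"y": 34.5,"z": -207,"rx": 0,"ry": 0,"rz": -0.04,"gripper": 0},{"x": 54,"y": 34.5,"z": -207,"rx": 0,"ry": 0,"rz": -0.04,"gripper": 0}]'

```text
clock: 9.55
eef_pos: [456.3, 235.4, 28.4]
tcp_rot: [-3.141, 0.006, 0.548]
contact_force: [-0.1, -0.6, 0.3]
opening: 0.504
grasp_force: 0.0
```

Run:
```python
from h import *
s=r.sense(); print(s["clock"],s["eef_pos"],s["tcp_rot"],abs(s["qvel"]).max())
c=cam("wrist"); f=r.grab_frame("wrist"); np.savez("cw4.npz",K=c[0],e=c[1],M=c[2])
cv2.imwrite("pics/w4.png",f)
for d in r.recognise("knob_center","wrist")[:1]: print(d)
h=cv2.cvtColor(f,cv2.COLOR_BGR2HSV); m=cv2.inRange(h,(5,150,80),(22,255,255)); 
n,l,st,ce=cv2.connectedComponentsWithStats(m); i=1+st[1:,4].argmax(); print(st[i],ce[i])
e=s["eef_pos"]; print("tcp px",w2px(c,e), "pred knob",w2px(c,[456.8,241.7,48]))
```

```text
9.55 [456.28949458 235.44510471  28.35197091] [-3.1412904   0.00625086  0.54769918] 0.05347096680710464
{'box': [205.0, 193.5, 77.5, 102.7], 'conf': 0.66}
[ 226  209   35   86 2090] [243.88755981 258.90287081]
tcp px [254.34438119 249.02270641] pred knob [244.94051992 261.67968684]
```

View pics/w4.png

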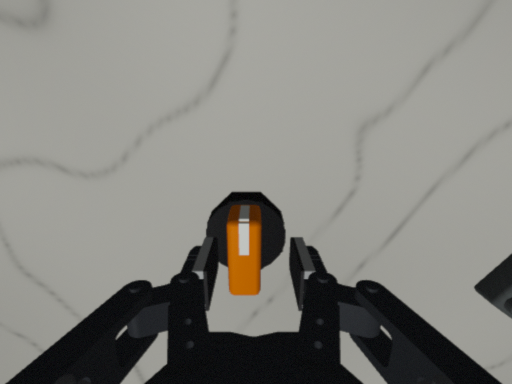

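The bar's top face spans (245,221) to (244,294) between the fingers, left of the gripper's centre.

Run:
```python
from h import *
z=np.load("cw4.npz"); c=(z["K"],z["e"],z["M"])
a=px2w(c,245,221,48);b=px2w(c,244,294,48); d=a-b; print((a+b)/2,np.linalg.norm(d),np.arctan2(d[1],d[0]))
k=(a+b)/2-[456.3,235.4,0]; t=np.array([np.cos(.55),np.sin(.55)]); print("along bar",k[:2]@t,"across",k[:2]@[-t[1],t[0]])
```

```text
[457.89627416 242.63981674  48.        ] 44.107832316044416 0.5251206534046438
along bar 5.145022619200249 across 5.337769186029999
```

Request:
servo_tool --deltas '[{"x": 1.3,"y": 6.5,"z": 0,"rx": 0,"ry": 0,"rz": 0,"gripper": 0},{"x": 1.3,"y": 6.5,"z": -3,"rx": 0,"ry": 0,"rz": 0,"gripper": 0},{"x": 1.3,"y": 6.5,"z": -3,"rx": 0,"ry": 0,"rz": 0,"gripper": 0},{"x": 1.3,"y": 6.5,"z": -3,"rx": 0,"ry": 0,"rz": 0,"gripper": 0}]'

```text
clock: 10.05
eef_pos: [459.7, 244.7, 28.7]
tcp_rot: [3.142, -0.001, 0.549]
contact_force: [-0.3, 0.7, 0.5]
opening: 0.5
grasp_force: 0.0
```

Request:
servo_tool --deltas '[{"x": -2,"y": -2.5,"z": -3.5,"rx": 0,"ry": 0,"rz": -0.01,"gripper": 0},{"x": -2,"y": -2.5,"z": -3.5,"rx": 0,"ry": 0,"rz": -0.01,"gripper": 0},{"x": -2,"y": -2.5,"z": -3.5,"rx": 0,"ry": 0,"rz": -0.01,"gripper": 0}]'

```text
clock: 10.35
eef_pos: [457.3, 241.8, 24.7]
tcp_rot: [-3.142, 0.0, 0.539]
contact_force: [0.2, -0.6, 0.7]
opening: 0.502
grasp_force: 0.0
```

Run:
```python
from h import *
s=r.sense(); print(s["clock"],s["eef_pos"],s["tcp_rot"],abs(s["qvel"]).max())
c=cam("wrist"); f=r.grab_frame("wrist"); cv2.imwrite("pics/w5.png",f)
h=cv2.cvtColor(f,cv2.COLOR_BGR2HSV); m=cv2.inRange(h,(5,150,80),(22,255,255)); 
n,l,st,ce=cv2.connectedComponentsWithStats(m); i=1+st[1:,4].argmax(); x,y,w,hh,_=st[i]; print(st[i],ce[i])
# bottom edge of blob = near end of top face (-x end)
p=px2w(c,x+w/2,y+hh-.5,48); t=np.array([np.cos(.55),np.sin(.55)])
k=p[:2]+23*t; print("knob",k,"along/across",(k-s["eef_pos"][:2])@t,(k-s["eef_pos"][:2])@[-t[1],t[0]])
rows=[(v,np.flatnonzero((l==i)[v])[[0,-1]]) for v in range(y+25,y+hh-5,6)]
q=np.array([px2w(c,a.mean()+.0,v,48)[:2] for v,a in rows]); d=np.polyfit(q[:,0],q[:,1],1)[0]; print("yaw",np.arctan(d),s["tcp_rot"][2])
```

```text
10.35 [457.26644903 241.76409091  24.65033423] [-3.14154155e+00  4.17687885e-04  5.38637988e-01] 0.004978089895652431
[ 235  219   36   87 2129] [252.69610146 269.06387976]
knob [457.96233454 243.43084971] along/across 1.46445300457829 1.0572222816625545
yaw 0.5441894169825093 0.5386379879008858
```

Request:
servo_tool --deltas '[{"x": 0.5,"y": 1.3,"z": 0,"rx": 0,"ry": 0,"rz": 0.005,"gripper": 0},{"x": 0.5,"y": 1.3,"z": 0,"rx": 0,"ry": 0,"rz": 0.005,"gripper": -1},{"x": 0.5,"y": 1.3,"z": 0,"rx": 0,"ry": 0,"rz": 0.005,"gripper": -1},{"x": 0.5,"y": 1.3,"z": 0,"rx": 0,"ry": 0,"rz": 0.005,"gripper": -1},{"x": 0.5,"y": 1.3,"z": 0,"rx": 0,"ry": 0,"rz": 0.005,"gripper": -1},{"x": 0.5,"y": 1.3,"z": 0,"rx": 0,"ry": 0,"rz": 0.005,"gripper": -1}]' --newtons 60

```text
clock: 11.0
eef_pos: [458.3, 243.5, 25.0]
tcp_rot: [-3.142, -0.001, 0.544]
contact_force: [-0.5, 0.2, 3.5]
opening: 0.193
grasp_force: 59.4
```

Run:
```python
from h import *
s=r.sense(); print(s["clock"],s["eef_pos"],s["tcp_rot"],s["opening"],s["grasp_force"])
c=cam("wrist"); f=r.grab_frame("wrist"); cv2.imwrite("pics/w6.png",f)
h=cv2.cvtColor(f,cv2.COLOR_BGR2HSV); m=cv2.inRange(h,(5,150,80),(22,255,255)); 
n,l,st,ce=cv2.connectedComponentsWithStats(m); i=1+st[1:,4].argmax(); x,y,w,hh,_=st[i]; print(st[i],ce[i])
p=px2w(c,x+w/2,y+hh-.5,48); t=np.array([np.cos(.544),np.sin(.544)])
k=p[:2]+23*t; print("along/across",(k-s["eef_pos"][:2])@t,(k-s["eef_pos"][:2])@[-t[1],t[0]])
```

```text
11.0 [458.28390814 243.45867865  24.99837321] [-3.14154958e+00 -6.27636160e-04  5.43766697e-01] 0.19332477105459606 59.43179905414581
[ 236  230   35   78 2042] [253.10284035 272.25318315]
along/across -0.18483920301016754 0.5423508526394762
```

Request:
servo_tool --deltas '[{"x": 0,"y": 0,"z": 30,"rx": 0,"ry": 0,"rz": 0,"gripper": -1},{"x": 0,"y": -10,"z": 75,"rx": 0,"ry": 0,"rz": -0.07,"gripper": -1},{"x": 1,"y": -40,"z": 105,"rx": 0,"ry": 0,"rz": -0.15,"gripper": -1},{"x": 2,"y": -80,"z": 130,"rx": 0,"ry": 0,"rz": -0.25,"gripper": -1},{"x": 3,"y": -120,"z": 150,"rx": 0,"ry": 0,"rz": -0.35,"gripper": -1},{"x": 4,"y": -160,"z": 165,"rx": 0,"ry": 0,"rz": -0.45,"gripper": -1},{"x": 5,"y": -200,"z": 170,"rx": 0,"ry": 0,"rz": -0.55,"gripper": -1},{"x": 7,"y": -235,"z": 170,"rx": 0,"ry": 0,"rz": -0.61,"gripper": -1},{"x": 7,"y": -248,"z": 170,"rx": 0,"ry": 0,"rz": -0.61,"gripper": -1},{"x": 7,"y": -248,"z": 170,"rx": 0,"ry": 0,"rz": -0.61,"gripper": -1}]'

```text
clock: 12.05
eef_pos: [464.6, -6.0, 194.5]
tcp_rot: [3.141, 0.001, -0.068]
contact_force: [-0.3, 0.8, -1.1]
opening: 0.198
grasp_force: 58.9
```

Request:
servo_tool --deltas '[{"x": 0,"y": 0,"z": 0,"rx": 0,"ry": 0,"rz": 0,"gripper": -1},{"x": 0,"y": 0,"z": 0,"rx": 0,"ry": 0,"rz": 0,"gripper": -1},{"x": 0,"y": 0,"z": 0,"rx": 0,"ry": 0,"rz": 0,"gripper": -1}]'

```text
clock: 12.35
eef_pos: [464.9, -3.7, 194.6]
tcp_rot: [-3.141, 0.0, -0.064]
contact_force: [0.3, 0.4, -1.1]
opening: 0.197
grasp_force: 58.9
```

Run:
```python
from h import *
s=r.sense(); print(s["clock"],s["eef_pos"],s["tcp_rot"],s["opening"],abs(s["qvel"]).max(),s["qpos"])
c=cam("wrist"); f=r.grab_frame("wrist"); np.savez("cw7.npz",K=c[0],e=c[1],M=c[2])
print(w2px(c,[545,-9.5,99]))
for d in r.recognise("shaft_seat","wrist")[:1]: print(d)
u,v=w2px(c,[545,-9.5,90]).astype(int); x0,y0=max(0,u-70),max(0,v-55); print(x0,y0)
cv2.imwrite("pics/w7.png",cv2.resize(f[y0:y0+110,x0:x0+140],None,fx=5,fy=5,interpolation=cv2.INTER_CUBIC))
```

```text
12.35 [464.91682804  -3.68065559 194.5755127 ] [-3.14140683e+00  4.95348921e-04 -6.44022420e-02] 0.1966013846625766 0.00325836019668991 [-1.12990821e-02  1.46272865e-01  2.00173860e+00  2.52728922e-04
  9.94065991e-01  1.62376167e+00]
[254.57901879 108.64343149]
{'box': [233.6, 88.7, 41.6, 42.5], 'conf': 0.66}
184 53
```

View pics/w7.png

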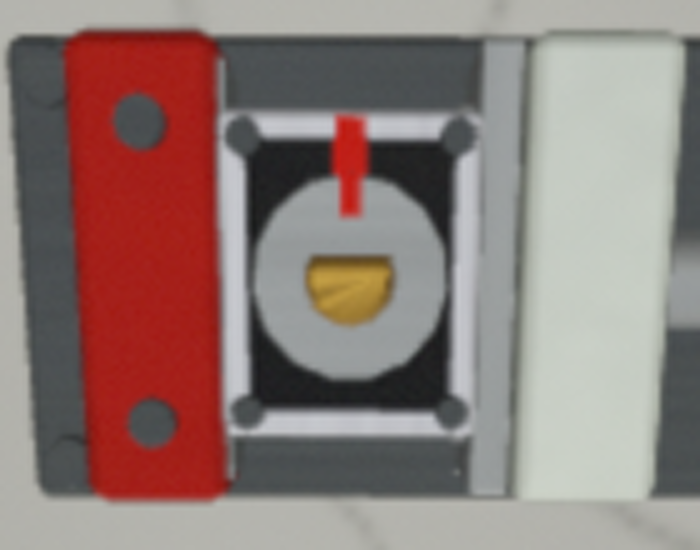

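The block is clamped between the jaw and the pad. The collar's centre is at crop (350,279), with the flat facing +x (up).

Run:
```python
from h import *
z=np.load("cw7.npz"); c=(z["K"],z["e"],z["M"]); g=lambda u,v,h:px2w(c,184+u/5,53+v/5,h)
p=g(350,279,81); print("collar",p, "dia",np.linalg.norm(g(253,279,81)-g(447,279,81)))
print("shaft y",g(350,255,99),g(350,325,99))
for a,b in(((224,112),(232,435)),((478,112),(466,435))):
    d=g(*a,68)-g(*b,68); print("edge yaw",np.arctan2(d[1],d[0]),(g(*a,68)+g(*b,68))[:2]/2)
d=g(351,120,68)-p; print("mark yaw",np.arctan2(d[1],d[0]))
```

```text
collar [544.90436415  -9.06287955  81.        ] dia 35.52357547679187
shaft y [548.75672664  -9.24583319  99.        ] [537.40694324  -8.52199705  99.        ]
edge yaw -0.06636325550001293 [546.35319787  14.29325634]
edge yaw -0.07407198435600648 [543.3315281  -32.49199359]
mark yaw -0.07192288238583257
```

Request:
servo_tool --deltas '[{"x": 30,"y": -2,"z": 0,"rx": 0,"ry": 0,"rz": -0.004,"gripper": -1},{"x": 60,"y": -4,"z": 0,"rx": 0,"ry": 0,"rz": -0.004,"gripper": -1},{"x": 80,"y": -5.6,"z": -20,"rx": 0,"ry": 0,"rz": -0.004,"gripper": -1},{"x": 80,"y": -5.6,"z": -45,"rx": 0,"ry": 0,"rz": -0.004,"gripper": -1},{"x": 80,"y": -5.6,"z": -63,"rx": 0,"ry": 0,"rz": -0.004,"gripper": -1},{"x": 80,"y": -5.6,"z": -63,"rx": 0,"ry": 0,"rz": -0.004,"gripper": -1},{"x": 80,"y": -5.6,"z": -63,"rx": 0,"ry": 0,"rz": -0.004,"gripper": -1},{"x": 80,"y": -5.6,"z": -63,"rx": 0,"ry": 0,"rz": -0.004,"gripper": -1}]' --newtons 90

```text
clock: 13.25
eef_pos: [545.8, -10.2, 132.9]
tcp_rot: [-3.142, -0.002, -0.07]
contact_force: [0.4, -0.2, -0.4]
opening: 0.188
grasp_force: 91.8
```

Request:
servo_tool --deltas '[{"x": -0.8,"y": 0.8,"z": 0,"rx": 0,"ry": 0,"rz": 0.001,"gripper": -1},{"x": -0.8,"y": 0.8,"z": -3,"rx": 0,"ry": 0,"rz": 0.001,"gripper": -1},{"x": -0.8,"y": 0.8,"z": -6,"rx": 0,"ry": 0,"rz": 0.001,"gripper": -1},{"x": -0.8,"y": 0.8,"z": -8,"rx": 0,"ry": 0,"rz": 0.001,"gripper": -1},{"x": -0.8,"y": 0.8,"z": -10,"rx": 0,"ry": 0,"rz": 0.001,"gripper": -1},{"x": -0.8,"y": 0.8,"z": -12,"rx": 0,"ry": 0,"rz": 0.001,"gripper": -1},{"x": -0.8,"y": 0.8,"z": -14,"rx": 0,"ry": 0,"rz": 0.001,"gripper": -1},{"x": -0.8,"y": 0.8,"z": -16,"rx": 0,"ry": 0,"rz": 0.001,"gripper": -1},{"x": -0.8,"y": 0.8,"z": -16,"rx": 0,"ry": 0,"rz": 0.001,"gripper": -1}]'

```text
clock: 14.15
eef_pos: [544.4, -9.6, 115.8]
tcp_rot: [-3.142, -0.0, -0.069]
contact_force: [-1.6, 0.1, 5.9]
opening: 0.192
grasp_force: 92.6
```

Request:
servo_tool --deltas '[{"x": 0,"y": 0,"z": -1,"rx": 0,"ry": 0,"rz": 0,"gripper": -1},{"x": 0,"y": 0,"z": -2,"rx": 0,"ry": 0,"rz": 0,"gripper": -1},{"x": 0,"y": 0,"z": -3,"rx": 0,"ry": 0,"rz": 0,"gripper": -1},{"x": 0,"y": 0,"z": -3,"rx": 0,"ry": 0,"rz": 0,"gripper": -1}]'

```text
clock: 14.55
eef_pos: [545.4, -9.6, 113.0]
tcp_rot: [-3.142, -0.002, -0.069]
contact_force: [5.4, -1.1, 1.7]
opening: 0.189
grasp_force: 92.2
```

Request:
servo_tool --deltas '[{"x": 0.8,"y": 0,"z": 0,"rx": 0,"ry": 0,"rz": 0,"gripper": -1},{"x": 0.8,"y": 0,"z": -2,"rx": 0,"ry": 0,"rz": 0,"gripper": -1},{"x": 0.8,"y": 0,"z": -4,"rx": 0,"ry": 0,"rz": 0,"gripper": -1},{"x": 0.8,"y": 0,"z": -6,"rx": 0,"ry": 0,"rz": 0,"gripper": -1},{"x": 0.8,"y": 0,"z": -6,"rx": 0,"ry": 0,"rz": 0,"gripper": -1}]'

```text
clock: 15.05
eef_pos: [545.6, -9.6, 106.6]
tcp_rot: [-3.142, -0.001, -0.069]
contact_force: [4.9, 0.2, 2.6]
opening: 0.188
grasp_force: 92.2
```

Request:
servo_tool --deltas '[{"x": 0.6,"y": 0,"z": -1,"rx": 0,"ry": 0,"rz": 0,"gripper": -1},{"x": 0.6,"y": 0,"z": -2,"rx": 0,"ry": 0,"rz": 0,"gripper": -1},{"x": 0.6,"y": 0,"z": -4,"rx": 0,"ry": 0,"rz": 0,"gripper": -1},{"x": 0.6,"y": 0,"z": -6,"rx": 0,"ry": 0,"rz": 0,"gripper": -1},{"x": 0.6,"y": 0,"z": -7,"rx": 0,"ry": 0,"rz": 0,"gripper": -1},{"x": 0.6,"y": 0,"z": -7,"rx": 0,"ry": 0,"rz": 0,"gripper": -1}]'

```text
clock: 15.65
eef_pos: [545.7, -9.6, 99.8]
tcp_rot: [3.142, -0.0, -0.069]
contact_force: [4.2, -0.6, 4.7]
opening: 0.191
grasp_force: 92.5
```

Request:
servo_tool --deltas '[{"x": 0.4,"y": 0,"z": -1,"rx": 0,"ry": 0,"rz": 0,"gripper": -1},{"x": 0.4,"y": 0,"z": -2,"rx": 0,"ry": 0,"rz": 0,"gripper": -1},{"x": 0.4,"y": 0,"z": -3,"rx": 0,"ry": 0,"rz": 0,"gripper": -1},{"x": 0.4,"y": 0,"z": -3,"rx": 0,"ry": 0,"rz": 0,"gripper": -1}]'

```text
clock: 16.05
eef_pos: [546.4, -9.6, 98.0]
tcp_rot: [-3.142, -0.001, -0.069]
contact_force: [0.4, -0.9, 17.0]
opening: 0.193
grasp_force: 94.9
```

Request:
servo_tool --deltas '[{"x": 0,"y": 0,"z": -0.5,"rx": 0,"ry": 0,"rz": 0,"gripper": -1},{"x": 0,"y": 0,"z": -0.5,"rx": 0,"ry": 0,"rz": 0,"gripper": -1},{"x": 0,"y": 0,"z": -0.5,"rx": 0,"ry": 0,"rz": 0,"gripper": -1},{"x": 0,"y": 0,"z": -0.5,"rx": 0,"ry": 0,"rz": 0,"gripper": -1}]'

```text
clock: 16.45
eef_pos: [546.4, -9.6, 97.9]
tcp_rot: [3.142, -0.001, -0.069]
contact_force: [-1.9, -0.6, 22.1]
opening: 0.191
grasp_force: 95.5
```

Run:
```python
from h import *
g=r.grab_frame("side"); cv2.imwrite("pics/e.png",cv2.resize(g[160:300,180:320],None,fx=4.2,fy=4.2,interpolation=cv2.INTER_CUBIC))
```

```text
(no output)
```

View pics/e.png

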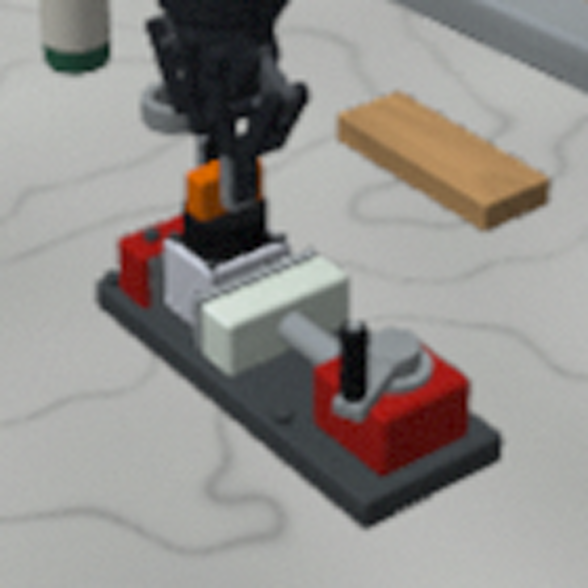

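The side view shows the knob at crop (225,215), upright and fully down on the clamped block, still held by the gripper. The offcut, oil can and collar in view stand where they were.

```bash
python3 -c "
from rig import r
print(r.sign_off())"
```

```text
the job is handed in; nothing more can be done
None
```

The job is handed in: the block is clamped with the crank at about 2.69 rad, and the knob is seated on the D-shaft, still gripped and pressed against the solid stop with about 22 N. It finished at about 16.5 s on the clock.

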